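# Restock the slanted refill stand

## Task

Stack the three refill cartons lying flat on the slanted stand, blue at the bottom, then yellow, then red on top, each lengthwise with one small end square against the backstop and centred on the tray. After setting each carton down, and before adding the next, press it firmly but not hard (roughly 5 to 10 N) back against the backstop, since it does not slide there by itself. Leave everything else, such as the amber bottle and the timer beside them, where it is.

Things in the scene. Friction and masses are not known exactly. Their poses are not given: they have to be found in the camera images.
- blue_center (a point): centre of the blue refill carton: a closed white paper box with two blue bands round it, 120 mm long (its x axis), 60 mm wide (its y axis), 44 mm high (its z axis), about 0.25 kg (0.17 to 0.35), rigid. It starts lying flat on the bench, at any place among the three, its x axis up to 30 degrees off the robot's x axis. Grasp it across the 60 mm width. Either end may face the backstop.
- yellow_center (a point): centre of the yellow refill carton: a closed white paper box with two yellow bands round it, 120 mm long (its x axis), 60 mm wide (its y axis), 44 mm high (its z axis), about 0.25 kg (0.17 to 0.35), rigid. It starts lying flat on the bench, at any place among the three, its x axis up to 30 degrees off the robot's x axis. Grasp it across the 60 mm width. Either end may face the backstop.
- red_center (a point): centre of the red refill carton: a closed white paper box with two red bands round it, 120 mm long (its x axis), 60 mm wide (its y axis), 44 mm high (its z axis), about 0.25 kg (0.17 to 0.35), rigid. It starts lying flat on the bench, at any place among the three, its x axis up to 30 degrees off the robot's x axis. Grasp it across the 60 mm width. Either end may face the backstop.
- carton_blue: the blue carton as a whole; origin at the centre of its underside, 22 mm below its centre, axes as its centre's
- carton_yellow: the yellow carton as a whole; origin at the centre of its underside, 22 mm below its centre, axes as its centre's
- carton_red: the red carton as a whole; origin at the centre of its underside, 22 mm below its centre, axes as its centre's
- tray_corner (a point): middle of the inner corner line between the stand's tray floor and its backstop. x: down the sloping floor, into the backstop; y: along the corner line; z: square on the floor, along the backstop. Its orientation tells the tilt and turn of the tray. A carton that is home has its centre at x = -60 mm, y = 0, z = 22 mm (blue), 66 mm (yellow), 110 mm (red) in these axes.
- stand: grey foot of the slanted stand, fixed to the bench, 150 x 100 mm, turned up to 17 degrees; origin at the centre of its underside. It bears a flat aluminium tray, 90 mm wide, 142 mm from front edge to backstop, no side walls, that falls away from the robot at 12 to 20 degrees (differs each time; clamped).
- tray: the tray with its backstop, a rigid aluminium plate 70 mm wide, 115 mm high and 6 mm thick, square on the tray floor; its front face passes through tray_corner. This origin lies on the tray floor, 70 mm in front of that face, on the centre line; axes as tray_corner's
- amber: brown glass bottle with a black cap beside the stand, 46 mm across, 88 mm high, loose bystander; origin at the centre of its underside
- timer: white countdown timer nearest the robot, 62 x 68 x 19 mm, loose bystander; origin at the centre of its underside

How it is judged:
On the way, in this order (a step that is already met when the one before it is completed fails the run):
1. the blue carton lies in place on the tray floor and is pressed back against the backstop with more than 3 N (x of blue_center in the frame of tray_corner between -0.064 and -0.055 m and y of blue_center in the frame of tray_corner between -0.012 and 0.012 m and z of blue_center in the frame of tray_corner between 0.016 and 0.028 m and angle between the x axis of blue_center and the x axis of tray_corner, either way round below 0.09 rad and angle between the z axis of blue_center and the z axis of tray_corner, either way round below 0.07 rad and contact force between carton_blue and tray_c0 above 3 N), for 0.1 s.
2. the yellow carton lies in place on the blue one and is pressed back against the backstop with more than 3 N (x of yellow_center in the frame of tray_corner between -0.064 and -0.055 m and y of yellow_center in the frame of tray_corner between -0.012 and 0.012 m and z of yellow_center in the frame of tray_corner between 0.06 and 0.072 m and angle between the x axis of yellow_center and the x axis of tray_corner, either way round below 0.09 rad and angle between the z axis of yellow_center and the z axis of tray_corner, either way round below 0.07 rad and contact force between carton_yellow and tray_c0 above 3 N), for 0.1 s.
3. the red carton lies in place on the yellow one and is pressed back against the backstop with more than 3 N (x of red_center in the frame of tray_corner between -0.064 and -0.055 m and y of red_center in the frame of tray_corner between -0.012 and 0.012 m and z of red_center in the frame of tray_corner between 0.104 and 0.116 m and angle between the x axis of red_center and the x axis of tray_corner, either way round below 0.09 rad and angle between the z axis of red_center and the z axis of tray_corner, either way round below 0.07 rad and contact force between carton_red and tray_c0 above 3 N), for 0.1 s.
At the end, for the whole second after the job is handed in: blue, yellow and red cartons lie stacked in this order on the tray, each with its end within 4 mm of the backstop, centred within 12 mm across the tray, within 6 mm of its height in the stack, square within 5 degrees in the plane of the floor and flat within 4 degrees, and at rest (x of blue_center in the frame of tray_corner between -0.064 and -0.055 m and y of blue_center in the frame of tray_corner between -0.012 and 0.012 m and z of blue_center in the frame of tray_corner between 0.016 and 0.028 m and angle between the x axis of each of blue_center, yellow_center, red_center and the x axis of tray_corner, either way round below 0.09 rad and angle between the z axis of each of blue_center, yellow_center, red_center and the z axis of tray_corner, either way round below 0.07 rad and linear speed of each of carton_blue, carton_yellow, carton_red below 0.02 m/s and x of yellow_center in the frame of tray_corner between -0.064 and -0.055 m and y of yellow_center in the frame of tray_corner between -0.012 and 0.012 m and z of yellow_center in the frame of tray_corner between 0.06 and 0.072 m and x of red_center in the frame of tray_corner between -0.064 and -0.055 m and y of red_center in the frame of tray_corner between -0.012 and 0.012 m and z of red_center in the frame of tray_corner between 0.104 and 0.116 m); the robot touches nothing.
It fails at once if the amber bottle is shifted by more than 20 mm (distance of amber from where it was at the start of the episode above 0.02 m).
It fails at once if the timer is shifted by more than 20 mm (distance of timer from where it was at the start of the episode above 0.02 m).
It fails at once if a carton is driven against the backstop with more than 30 N (contact force between any of carton_blue, carton_yellow, carton_red and tray_c0 above 30 N).
It also fails if it takes over 72 s, if anything falls off the work surface, if the arm or the gripper's body presses on something with over 40 N, if the wrist force passes 120 N, or if a joint passes its speed limit or range.

## Robot

A 6-joint arm with a two-finger parallel gripper is mounted at the origin on a cart in front of the work surface, level with it; the furniture and walls round the work are solid. World frame = base frame: x ahead of the robot, y to its left, z up, the work surface at z = 0. Lengths are in m, angles in rad, forces in N, time in s.
With the tool pointing down it reaches from about 0.375 to 0.9 m from the base axis. Payload 3.1 kg.
Tool frame: the origin (TCP) lies on the centre line of the jaws, within the pads' length; the fingertips stand 11 mm ahead of it and the grasp point (between the pads) lies 8 mm behind it; z points along the fingers, y is the line along which they close (so a half turn about z gives the same grasp; the last joint's range is limited). The gripper opens to 85 mm and grips with 20 to 120 N. Pads are 22 mm wide; open, the fingers measure 114 mm over their backs; the gripper's body (76 mm by 85 mm) begins 54 mm behind the grasp point. The pads swing forward as they close: fully open they stand 13 mm farther back than shut.
Start: joints at [-1.367, 0.527, 1.433, -0, 1.181, -0.178], TCP at [0.233, -0.58, 0.22] pointing down, gripper open.
Joint ranges: [-3.08, 3.08], [-0.75, 2.2], [0.22, 2.44], [-1.43, 4.57], [0, 2.65], [-2.85, 2.85]. Speed limits (rad/s): [2.79, 2.79, 3.14, 3.14, 3.14, 3.14].

## Interface

Orientations are given as a unit quaternion [x, y, z, w].
In Python, from bench import robot gives the robot as it stands.
- The arm moves only by the tool step_arm, never from a script. Its argument "steps" is one flat list of numbers, 5 for each row, row after row: the opening, from 0 (shut) to 1 (fully open), then the shift along the tool's x, y, z in mm, then the turn about the tool's z in degrees. In form: [hand, tx, ty, tz, turn, hand, tx, ty, tz, turn, ...]. A call has exactly 10 rows; each row is the pose to reach, as a shift and turn from the pose commanded when the call began, along the tool's axes at that moment; what a row does not reach only later rows make up. A row lasts 1/10 s, in which the tool goes at most 50 mm and 8.59 degrees, less where a joint would pass 70% of its speed; a pose out of reach is approached as far as the arm can. A call with a gripper value outside its range is refused whole. The fingers move at their own pace and stop on an object; "force" is the grip in N (left out, the last holds). Time passes only in rows, so rows that repeat a pose let the fingers close, or fill a call up. It gives the time, the measured TCP pose, the force, the opening and the grip force at its end, in the units of the state.
- robot.observe(): the state, without advancing time (a new reading comes with each control period).
- robot.read_camera(name): name is "scene" or "side" or "wrist"; returns the picture (420x560x3 uint8, blue, green, red); there is no depth.
- robot.camera_params(name): a dict with "fx", "fy", "cx", "cy" (pixels), "dist_coeffs" ([k1, k2, p1, p2, k3] as OpenCV has them; the pictures are not rectified), "R" (3x3) and "t" (3): a world point X has camera coordinates R X + t; the wrist camera has in their place "hand_eye" (4x4, takes a point from camera to tool coordinates, whose origin is the TCP and whose axes are the flange's). Camera axes: x right, y down, z forward; pixel columns grow to the right and rows downward; lengths in m; the calibration is good to about 2 mm. A picture is of the moment at which its call begins: read the wrist's pose just before it. camera_params takes no time and is no camera call.
- robot.finish_job(): hands the job in; it is judged then, once.
The state is a dict: "time": time; "q": joint angles; "dq": joint speeds; "joint_torque": joint torques, N m; "tool_pos": TCP position; "ee_rot": TCP orientation; "contact_force": force on the tool from outside, world axes, zero at the start; "ft_torque": the same for the moment, N m; "grip_width": opening from 0.0 (shut) to 1.0 (fully open); "gripper_force": force on a finger pad.
Only numpy, scipy, OpenCV 4.12 (cv2) and the standard library are available. Lean on these libraries where they do the work, as an engineer would, in place of code of your own. Each camera call takes 0.05 s, during which the arm holds its last target. There are 200 camera calls.

## Working session

There is one attempt and no reset: what is moved stays moved. The work goes in short steps, Python scripts to look and compute and a tool call to move; the robot and the scene stay as the last step left them, time stands still between calls to the robot, and variables do not carry over. Pictures are saved under pics/ and viewed, at most 10 in all, crops included, and the job is handed in when it is done.

Besides the shell and the picture viewer there is one more tool, called by a JSON object that holds its "fn" and its "kwargs", one argument or row to a line. step_arm: Moves the arm, as the interface text tells. Its arguments: {"type":"object","properties":{"steps":{"type":"array"},"force":{"type":"number"}},"required":["steps"]}

```bash
mkdir -p pics; ls; cat > h.py <<'E'
import numpy as np, cv2
from bench import robot
def cam(n):
    p=robot.camera_params(n); K=np.array([[p["fx"],0,p["cx"]],[0,p["fy"],p["cy"]],[0,0,1]]); d=np.array(p["dist_coeffs"],float)
    if "R" in p: return K,d,np.array(p["R"]),np.array(p["t"])
    from scipy.spatial.transform import Rotation as Ro
    s=robot.observe(); H=np.array(p["hand_eye"]); T=np.eye(4); T[:3,:3]=Ro.from_quat(s["ee_rot"]).as_matrix(); T[:3,3]=s["tool_pos"]
    M=np.linalg.inv(T@H); return K,d,M[:3,:3],M[:3,3]
def rays(c,px):
    K,d,R,t=c; u=cv2.undistortPoints(np.array(px,float).reshape(-1,1,2),K,d)[:,0]
    return -R.T@t, np.c_[u,np.ones(len(u))]@R
def onplane(c,px,z=0):
    o,r=rays(c,px); return o+r*((z-o[2])/r[:,2])[:,None]
def proj(c,X):
    K,d,R,t=c; return cv2.projectPoints(np.array(X,float).reshape(-1,1,3),cv2.Rodrigues(R)[0],t,K,d)[0][:,0]
def tri(cs,pxs):
    A=np.zeros((3,3));b=np.zeros(3)
    for c,p in zip(cs,pxs):
        o,r=rays(c,[p]); r=r[0]/np.linalg.norm(r[0]); P=np.eye(3)-np.outer(r,r); A+=P;b+=P@o
    return np.linalg.solve(A,b)
E
python3 - <<'E'
from h import *
for n in("scene","side","wrist"):
    c=cam(n); cv2.imwrite(f"pics/{n}0.png",robot.read_camera(n)); print(n,c[0].round(1).tolist(),(-c[2].T@c[3]).round(3),c[2][2].round(2))
s=robot.observe();print(s)
E
```

```text
pics
scene [[462.2, 0.0, 286.6], [0.0, 462.2, 203.3], [0.0, 0.0, 1.0]] [0.125 0.554 0.588] [ 0.4  -0.77 -0.5 ]
side [[435.5, 0.0, 275.3], [0.0, 435.5, 214.0], [0.0, 0.0, 1.0]] [ 0.454 -1.053  0.503] [ 0.09  0.89 -0.46]
wrist [[304.8, 0.0, 283.9], [0.0, 304.8, 207.8], [0.0, 0.0, 1.0]] [ 0.302 -0.553  0.373] [-0.27 -0.11 -0.96]
{'time': 0.15, 'q': array([-1.36647487e+00,  5.28221461e-01,  1.43361056e+00,  1.82055716e-05,
        1.18139150e+00, -1.78515024e-01]), 'dq': array([-0.00104634, -0.00262204, -0.0050521 ,  0.00128947,  0.00031328,
        0.00180611]), 'joint_torque': array([-2.37969005e-06, -4.42743909e+01, -1.78276366e+01, -1.84249361e-04,
        5.70536373e-03, -4.10029472e-06]), 'tool_pos': array([ 0.23337817, -0.57918602,  0.21877676]), 'ee_rot': array([ 9.81735732e-01,  1.90247961e-01, -2.10358859e-06, -8.15470443e-04]), 'contact_force': array([-0.68131027,  0.27314032,  0.38390622]), 'ft_torque': array([ 0.01450428, -0.00714053,  0.02749107]), 'gripper_force': 0.0, 'grip_width': 0.9985613618311848}
```

View pics/scene0.png

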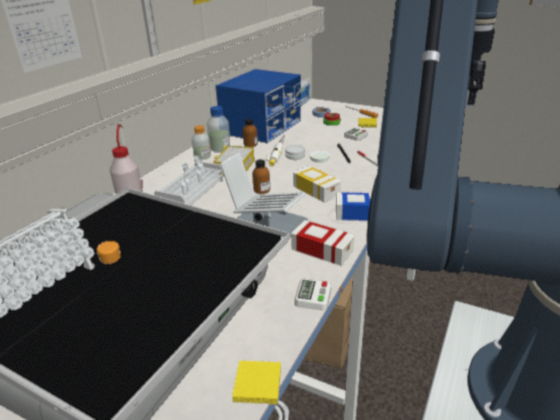

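View pics/side0.png

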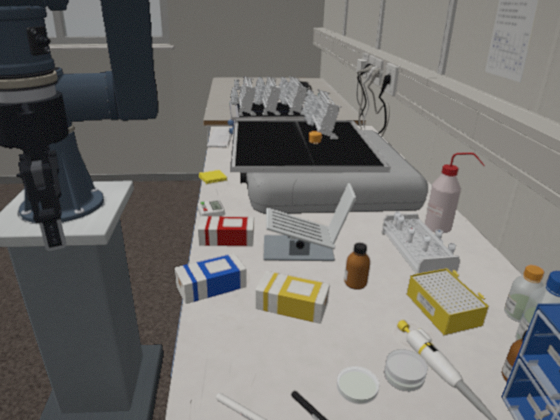

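```bash
python3 - <<'E'
from h import *
a=cam("side")
print(onplane(a,[[229,223],[211,269],[293,286]],.044).round(3))
print("amber/timer",onplane(a,[[357,284],[211,208]],0).round(3))
print("foot",onplane(a,[[264,258],[333,258],[270,237]],0).round(3))
b=cam("scene")
print(onplane(b,[[323,237],[353,203],[318,180]],.044).round(3), onplane(b,[[261,191],[314,295]],0).round(3))
# backstop top corners tri: scene (222,153),(244,165?) side (350,187),(333?)
s=robot.observe(); from scipy.spatial.transform import Rotation as Ro
print(Ro.from_quat(s["ee_rot"]).as_matrix().round(2), robot.camera_params("wrist")["hand_eye"])
E
```

```text
[[ 0.437 -0.202  0.044]
 [ 0.405 -0.379  0.044]
 [ 0.549 -0.44   0.044]]
amber/timer [[ 0.684 -0.383  0.   ]
 [ 0.388 -0.037  0.   ]]
foot [[ 0.509 -0.28   0.   ]
 [ 0.656 -0.288  0.   ]
 [ 0.529 -0.193  0.   ]]
[[ 0.424 -0.189  0.044]
 [ 0.414 -0.349  0.044]
 [ 0.535 -0.423  0.044]] [[ 0.682 -0.381  0.   ]
 [ 0.388 -0.063  0.   ]]
[[ 0.93  0.37 -0.  ]
 [ 0.37 -0.93  0.  ]
 [ 0.   -0.   -1.  ]] [[-1.71813692e-04 -9.55161473e-01 -2.96085345e-01  7.40343537e-02]
 [ 9.99999962e-01 -2.28335110e-04  1.56317142e-04  9.77064125e-04]
 [-2.16914791e-04 -2.96085306e-01  9.55161476e-01 -1.54737550e-01]
 [ 0.00000000e+00  0.00000000e+00  0.00000000e+00  1.00000000e+00]]
```

```bash
python3 - <<'E'
from h import *
i=cv2.imread("pics/side0.png")[170:280,170:400]; j=cv2.imread("pics/scene0.png")[140:260,200:360]
i=cv2.resize(i,None,fx=3.4,fy=3.4,interpolation=2)[:, :]; cv2.imwrite("pics/c1.png",i)
cv2.imwrite("pics/c2.png",cv2.resize(j,None,fx=5,fy=5,interpolation=2))
E
```

```text
(no output)
```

View pics/c1.png

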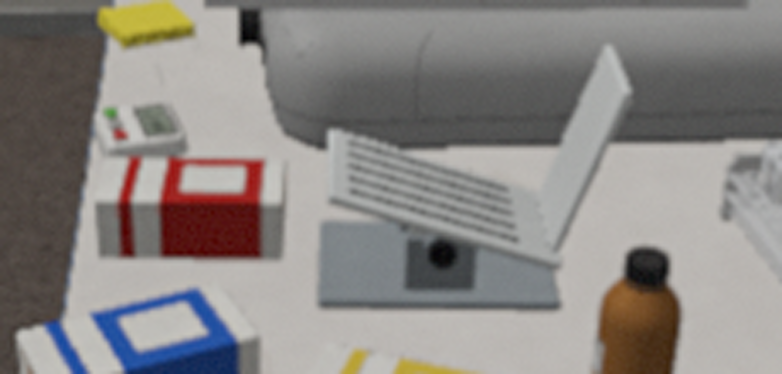

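View pics/c2.png

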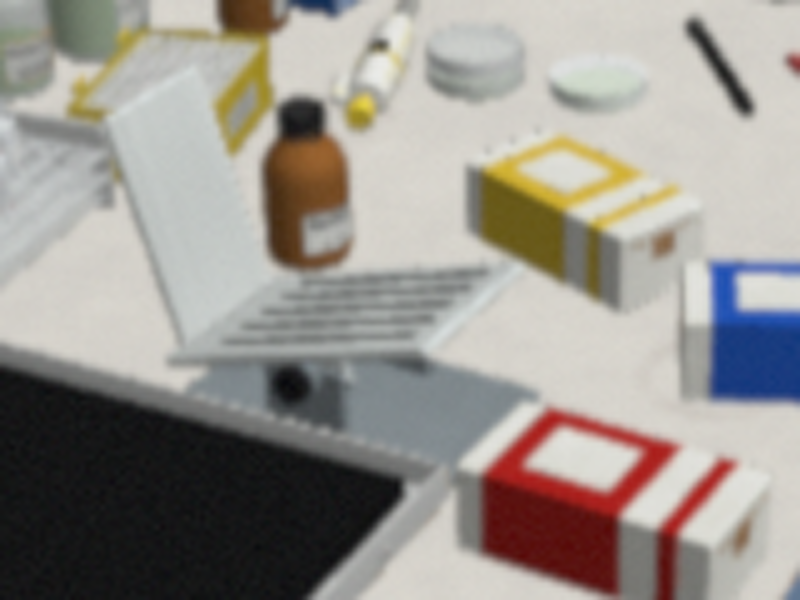

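{"fn": "step_arm", "kwargs": {
  "steps": [1,370,-153,-110,22,1,370,-153,-110,22,1,370,-153,-110,22,1,370,-153,-110,22,1,370,-153,-110,22,1,370,-153,-110,22,1,370,-153,-110,22,1,370,-153,-110,22,1,370,-153,-110,22,1,370,-153,-110,22],
  "force": 40
}}

```text
time: 1.15
tool_pos: [0.521, -0.298, 0.33]
ee_rot: [1.0, 0.001, 0.0, 0.0]
contact_force: [0.2, -0.5, 0.5]
grip_width: 1.002
gripper_force: 0.0
```

```bash
python3 - <<'E'
from h import *
s=robot.observe(); print(s["time"],s["tool_pos"],s["ee_rot"],s["q"].round(2),s["contact_force"])
np.savez("w1.npz",R=cam("wrist")[2],t=cam("wrist")[3]); i=robot.read_camera("wrist"); cv2.imwrite("pics/w1.png",i)
cv2.imwrite("pics/w1v.png",cv2.resize(i,(800,600),interpolation=2))
E
```

```text
1.15 [ 0.52095179 -0.29802528  0.32997652] [9.99998779e-01 1.44307598e-03 4.15844827e-04 4.32091824e-04] [-0.71  0.39  1.35 -0.    1.4   0.86] [ 0.21094557 -0.51125669  0.46174303]
```

View pics/w1v.png

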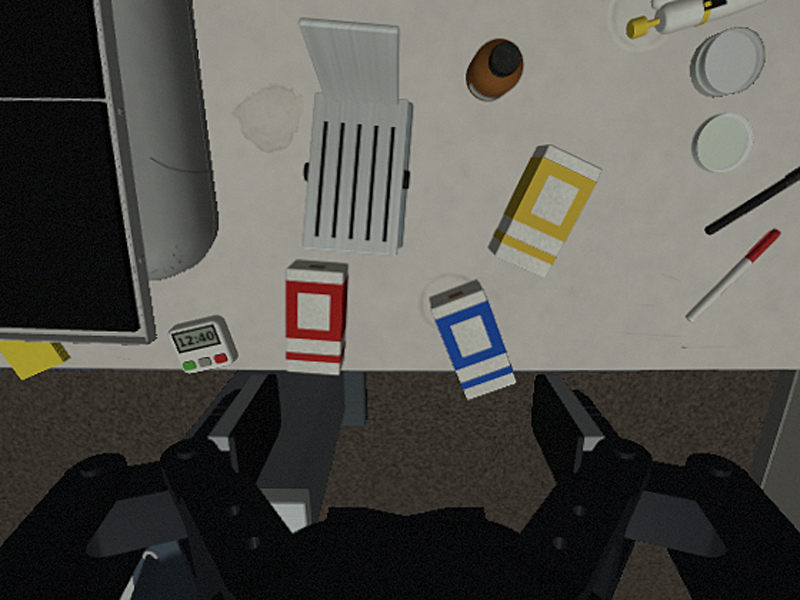

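```bash
cat > tr.py <<'E'
from h import *
from scipy.spatial.transform import Rotation as Ro
z=np.load("w1.npz"); w=(*cam("wrist")[:2],z["R"],z["t"]); sd=cam("side"); sc=cam("scene")
W=lambda *p:np.array(p)*.7; S=lambda *p:np.array(p)/3.4+170; C=lambda *p:np.array(p)/5+[200,140]
if __name__=="__main__":
    P={"FL":((-142,45,0),W(303,248),S(330,130),C(425,357)),"FR":((-142,-45,0),W(403,252),S(330,196),C(518,262)),
     "TL":((0,35,115),W(300,20),S(606,47),C(107,120)),"TR":((0,-35,115),W(398,27),S(622,96),C(196,70)),
     "BL":((0,35,0),W(322,100),S(543,190),C(188,347)),"BR":((0,-35,0),W(398,103),S(552,249),C(265,275))}
    A=[];B=[]
    for k,(m,*px) in P.items():
        X=tri([w,sd,sc],px); A.append(np.array(m)/1e3);B.append(X)
        print(k,X.round(4),[ (proj(c,X)[0]-p).round(1).tolist() for c,p in zip((w,sd,sc),px)])
    A=np.array(A);B=np.array(B)
    R,rs=Ro.align_vectors(B-B.mean(0),A-A.mean(0)); t=B.mean(0)-R.apply(A.mean(0))
    print("corner",t.round(4),"yaw,pitch,roll",R.as_euler("ZYX",degrees=True).round(2)); print(((R.apply(A)+t-B)*1e3).round(1))
    for k,(m,*px) in P.items():
        X=R.apply(np.array(m)/1e3)+t; print(k,[ (proj(c,X)[0]-p).round(1).tolist() for c,p in zip((w,sd,sc),px)])
    np.savez("tray.npz",R=R.as_matrix(),t=t)
    for n,c in dict(red=[(287,270),(347,272),(340,374),(286,372)],blue=[(432,307),(482,287),(515,381),(468,398)],yellow=[(552,147),(601,163),(545,275),(500,258)]).items():
        q=onplane(w,W(*c),.044); v=(q[0]+q[1]-q[2]-q[3])/2; u=(q[0]+q[3]-q[1]-q[2])/2
        print(n,q.mean(0).round(4),"len",np.linalg.norm(v).round(3),"wid",np.linalg.norm(u).round(3),"yaw",np.degrees(np.arctan2(v[1],v[0])).round(1),np.degrees(np.arctan2(-u[0],u[1])).round(1))
E
python3 tr.py
```

```text
FL [ 0.5186 -0.2018  0.0769] [[-0.6, -0.7], [-0.8, 0.6], [-0.3, -0.6]]
FR [ 0.5147 -0.2947  0.0789] [[-2.0, -0.3], [0.5, 1.0], [0.8, -0.9]]
TL [ 0.6899 -0.2262  0.1441] [[0.1, 0.9], [0.3, -0.1], [-0.1, -0.0]]
TR [ 0.6845 -0.2937  0.1425] [[-0.3, 2.4], [0.9, -0.1], [-0.1, -0.1]]
BL [ 0.6546 -0.2205  0.0385] [[0.0, -1.7], [-2.0, 0.9], [-0.9, -0.8]]
BR [ 0.6506 -0.2919  0.0393] [[-0.3, -0.7], [0.2, -0.1], [0.5, 0.1]]
corner [ 0.6524 -0.2566  0.0359] yaw,pitch,roll [-3.49 17.49  0.34]
[[ 1.5 -1.7  2. ]
 [-0.3  1.4 -0.5]
 [-0.9  1.7  1.7]
 [ 0.1 -0.6  2.9]
 [-0.  -1.2 -2.4]
 [-0.4  0.4 -3.6]]
FL [[0.3, -1.5], [-0.1, 0.1], [-0.6, -1.9]]
FR [[-3.1, -0.1], [0.3, 0.9], [0.6, -0.4]]
TL [[-2.0, 1.4], [-0.2, -1.1], [-0.2, -0.3]]
TR [[0.3, 1.4], [1.2, -1.3], [-0.1, -1.3]]
BL [[1.2, -1.4], [-2.0, 2.1], [-0.5, -0.2]]
BR [[-0.6, -0.0], [-0.2, 1.3], [0.7, 1.5]]
red [ 0.4283 -0.202   0.044 ] len 0.118 wid 0.062 yaw -5.5 -2.0
blue [ 0.4041 -0.3762  0.044 ] len 0.118 wid 0.057 yaw 21.6 22.8
yellow [ 0.548  -0.4437  0.044 ] len 0.12 wid 0.052 yaw -21.6 -18.2
```

```bash
cat > go.py <<'E'
import sys
from h import *
from scipy.spatial.transform import Rotation as Ro
# usage: go.py x y z yaw  [t x y z yaw for tray-frame TCP horizontally]
T=np.load("tray.npz") 
def tool():
    s=robot.observe(); return s,s["tool_pos"],Ro.from_quat(s["ee_rot"]).as_matrix()
def rel(x,yaw):
    s,p,R=tool(); d=R.T@(np.array(x)-p)*1e3; y=np.degrees(np.arctan2(R[1,0],R[0,0])); return d.round(1),round((y-yaw+180)%360-180,1)
if __name__=="__main__":
    v=[float(a) for a in sys.argv[1:]]
    for i in range(0,len(v),4): print(rel(v[i:i+3],v[i+3]))
E
python3 go.py .404 -.376 .1 22 .404 -.376 .018 22
```

```text
(array([-115.3,   76.5,  229.3]), np.float64(-22.0))
(array([-115.2,   76.5,  311.3]), np.float64(-22.0))
```

{"fn": "step_arm", "kwargs": {
  "steps": [1,-115,77,229,-22,1,-115,77,229,-22,1,-115,77,229,-22,1,-115,77,229,-22,1,-115,77,229,-22,1,-115,77,229,-22,1,-115,77,260,-22,1,-115,77,290,-22,1,-115,77,311,-22,1,-115,77,311,-22]
}}

```text
time: 2.2
tool_pos: [0.4007, -0.3756, 0.0153]
ee_rot: [0.982, 0.189, -0.002, -0.004]
contact_force: [-0.7, 0.6, 0.2]
grip_width: 1.001
gripper_force: 0.0
```

{"fn": "step_arm", "kwargs": {
  "steps": [0.2,0,0,0,0,0.2,0,0,0,0,0.2,0,0,0,0,0.2,0,0,0,0,0.2,0,0,0,0,0.2,0,0,0,0,0.2,0,0,0,0,0.2,0,0,0,0,0.2,0,0,-20,0,0.2,0,0,-40,0],
  "force": 30
}}

```text
time: 3.2
tool_pos: [0.4041, -0.3756, 0.0583]
ee_rot: [0.982, 0.19, -0.0, -0.001]
contact_force: [-0.3, 0.8, -2.4]
grip_width: 0.689
gripper_force: 33.6
```

```bash
python3 - <<'E'
from go import *
c=T["t"]+T["R"]@[-.066,0,.022]; print(c)
for dz in (.07,.03,-.001): print(rel(c+[0,0,dz-.004],-3.5))
for k in (.066,.110): print(T["t"]+T["R"]@[-.066,0,k])
E
```

```text
[ 0.59616087 -0.25332306  0.07673006]
(array([223.8, -41.9, -84.4]), np.float64(25.4))
(array([223.8, -41.8, -44.4]), np.float64(25.4))
(array([223.8, -41.7, -13.4]), np.float64(25.4))
[ 0.60934679 -0.25439027  0.11869424]
[ 0.62253272 -0.25545748  0.16065842]
```

{"fn": "step_arm", "kwargs": {
  "steps": [0.2,0,0,-50,0,0.2,20,0,-85,8,0.2,224,-42,-85,25.4,0.2,224,-42,-85,25.4,0.2,224,-42,-85,25.4,0.2,224,-42,-85,25.4,0.2,224,-42,-85,25.4,0.2,224,-42,-85,25.4,0.2,224,-42,-85,25.4,0.2,224,-42,-85,25.4],
  "force": 20
}}

```text
time: 4.2
tool_pos: [0.595, -0.2545, 0.1431]
ee_rot: [1.0, -0.031, -0.001, -0.0]
contact_force: [-0.4, 0.3, -2.1]
grip_width: 0.693
gripper_force: 33.6
```

```bash
python3 - <<'E'
from go import *
s=robot.observe();print(s["tool_pos"],s["contact_force"])
a=robot.read_camera("side"); b=robot.read_camera("wrist"); np.savez("w2.npz",R=cam("wrist")[2],t=cam("wrist")[3])
cv2.imwrite("pics/side2.png",a);cv2.imwrite("pics/w2.png",b)
cv2.imwrite("pics/v2.png",np.hstack([cv2.resize(a[130:280,200:400],(400,300)),cv2.resize(b,(400,300))]))
E
```

```text
[ 0.59497793 -0.25453362  0.14308562] [-0.41270746  0.33071278 -2.1481869 ]
```

View pics/v2.png

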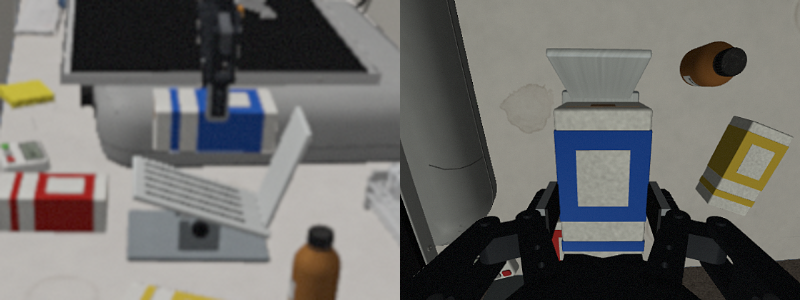

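```bash
python3 - <<'E'
from go import *
z=np.load("w2.npz"); w=(*cam("wrist")[:2],z["R"],z["t"]); b=cv2.imread("pics/w2.png")
for m in [(0,35,115),(0,-35,115),(0,35,0),(0,-35,0)]:
    p=proj(w,T["t"]+T["R"]@(np.array(m)/1e3))[0]; print(m,p.round(1))
g=cv2.cvtColor(b,cv2.COLOR_BGR2GRAY)
for r in (76,82,90,100,110):
    x=cv2.GaussianBlur(g,(3,5),0)[r].astype(float); d=np.abs(np.gradient(x)); 
    print(r,[int(i) for i in range(180,380) if d[i]>5 and d[i]>=d[i-1] and d[i]>=d[i+1]], x[[190,280]])
c=cv2.resize(b[50:260,180:380],None,fx=2.8,fy=2.8,interpolation=2)
cv2.imwrite("pics/v3.png",c)
E
```

```text
(0, 35, 115) [202.2  75.5]
(0, -35, 115) [352.9  75.5]
(0, 35, 0) [238.  135.2]
(0, -35, 0) [321.3 135.1]
76 [203, 206, 350, 353] [142. 145.]
82 [207, 351] [142. 121.]
90 [211, 347] [143. 120.]
100 [217, 341] [141. 118.]
110 [223, 336] [141. 118.]
```

View pics/v3.png

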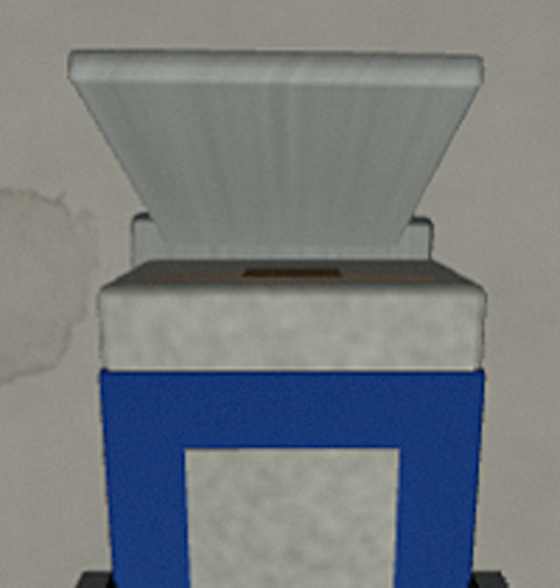

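{"fn": "step_arm", "kwargs": {
  "steps": [0.2,0,-2,30,0.7,0.2,0,-2,45,0.7,0.2,0,-2,50,0.7,0.2,0,-2,54,0.7,0.2,0,-2,57,0.7,0.2,0,-2,60,0.7,0.2,0,-2,62,0.7,0.2,0,-2,64,0.7,0.2,0,-2,64,0.7,0.2,0,-2,64,0.7],
  "force": 20
}}

```text
time: 5.3
tool_pos: [0.601, -0.2528, 0.082]
ee_rot: [0.999, -0.037, 0.005, 0.002]
contact_force: [6.0, 2.7, 4.8]
grip_width: 0.69
gripper_force: 35.0
```

{"fn": "step_arm", "kwargs": {
  "steps": [0.2,0,0,2,0,0.2,0,0,3,0,0.2,0,0,4,0,0.2,0,0,5,0,0.2,0,0,6,0,0.2,0,0,6,0,0.2,0,0,6,0,0.2,0,0,6,0,0.2,0,0,6,0,0.2,0,0,6,0],
  "force": 20
}}

```text
time: 6.3
tool_pos: [0.6024, -0.2536, 0.0767]
ee_rot: [0.999, -0.037, 0.006, 0.002]
contact_force: [7.3, 2.3, 6.4]
grip_width: 0.688
gripper_force: 35.7
```

```bash
python3 - <<'E'
from go import *
s=robot.observe();print(s["tool_pos"],s["contact_force"],s["ft_torque"])
a=robot.read_camera("side"); c=robot.read_camera("scene")
cv2.imwrite("pics/v4.png",np.hstack([cv2.resize(a[160:280,240:400],(400,300)),cv2.resize(c[120:240,200:360],(400,300))]))
E
```

```text
[ 0.60240331 -0.25362076  0.07671249] [7.25683562 2.27914278 6.44262296] [ 0.37818064 -1.03843281 -0.1268418 ]
```

View pics/v4.png

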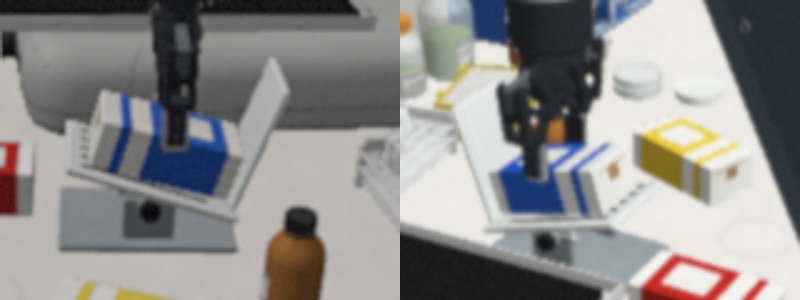

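{"fn": "step_arm", "kwargs": {
  "steps": [0.8,0,0,0,0,1,0,0,0,0,1,0,0,0,0,1,0,0,0,0,1,0,0,-10,0,1,0,0,-40,0,1,0,0,-80,0,1,-40,0,-80,0,1,-90,0,-80,0,0.3,-100,0,-80,0]
}}

```text
time: 7.4
tool_pos: [0.4906, -0.2417, 0.1535]
ee_rot: [0.999, -0.037, -0.004, -0.002]
contact_force: [0.4, -0.4, -0.3]
grip_width: 0.86
gripper_force: 0.0
```

```bash
python3 - <<'E'
from go import *
s=robot.observe();print(s["tool_pos"],s["contact_force"],s["ft_torque"])
a=robot.read_camera("side"); c=robot.read_camera("wrist");np.savez("w5.npz",R=cam("wrist")[2],t=cam("wrist")[3])
cv2.imwrite("pics/w5.png",c); cv2.imwrite("pics/s5.png",a)
cv2.imwrite("pics/v5.png",np.hstack([cv2.resize(a[160:280,240:400],(400,300)),cv2.resize(c,(400,300))]))
E
```

```text
[ 0.49064137 -0.24172001  0.15347909] [ 0.36199855 -0.40963021 -0.27831165] [ 0.0219801  -0.05553082 -0.00440849]
```

View pics/v5.png

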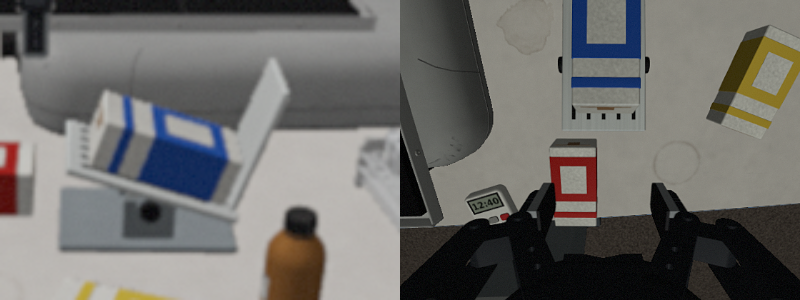

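{"fn": "step_arm", "kwargs": {
  "steps": [0.3,0,0,0,0,0.3,0,0,0,0,0.3,0,0,25,0,0.3,10,0,46,0,0.3,15,0,46,0,0.3,20,0,46,0,0.3,24,0,47,0,0.3,28,0,48,0,0.3,32,0,49,0,0.3,36,0,50,0]
}}

```text
time: 8.5
tool_pos: [0.5333, -0.2474, 0.104]
ee_rot: [0.999, -0.036, 0.0, 0.0]
contact_force: [0.4, 0.6, -0.1]
grip_width: 0.305
gripper_force: 0.0
```

{"fn": "step_arm", "kwargs": {
  "steps": [0.3,2,0,1,0,0.3,4,0,1,0,0.3,5,0,1.5,0,0.3,6,0,2,0,0.3,7,0,2,0,0.3,8,0,2.5,0,0.3,9,0,2.5,0,0.3,10,0,3,0,0.3,11,0,3,0,0.3,12,0,3.5,0]
}}

```text
time: 9.5
tool_pos: [0.5411, -0.2477, 0.1007]
ee_rot: [0.999, -0.036, -0.004, -0.001]
contact_force: [-12.9, -0.9, 14.5]
grip_width: 0.298
gripper_force: 9.9
```

```bash
cat > band.py <<'E'
from go import *
H={"blue":(100,130),"yellow":(20,35),"red":(172,8)}
def band(img,w,col,zt,flat=False):
    h=cv2.cvtColor(img,cv2.COLOR_BGR2HSV); lo,hi=H[col]; m=((h[...,0]>=lo)&(h[...,0]<=hi)) if lo<hi else ((h[...,0]>=lo)|(h[...,0]<=hi))
    m&=(h[...,1]>130)&(h[...,2]>60); v,u=np.nonzero(m)
    o,r=rays(w,np.c_[u,v])
    Rt=np.eye(3) if flat else T["R"]; tt=np.zeros(3) if flat else T["t"]
    o=Rt.T@(o-tt); r=r@Rt; return (o+r*((zt-o[2])/r[:,2])[:,None])*1e3,m
def show(img,w,col,zt):
    p,m=band(img,w,col,zt); p=p[(abs(p[:,1])<50)&(p[:,0]>-160)&(p[:,0]<20)]
    # rows along tray x: fraction of band coverage, edges
    hx,_=np.histogram(p[:,0],np.arange(-160,20,1)); x=np.arange(-160,19)+.5
    k=hx>.35*np.percentile(hx,90); e=np.nonzero(np.diff(k.astype(int)))[0]
    print(col,"x edges",(x[e]+.5).tolist(),"y 1/99%",np.percentile(p[:,1],[1,99]).round(1),"n",len(p))
    for a,b in((-125,-85),(-85,-50),(-50,-10)):
        q=p[(p[:,0]>a)&(p[:,0]<b)]
        if len(q)>50: print("   y in",a,b,np.percentile(q[:,1],[2,98]).round(1))
if __name__=="__main__":
    s=robot.observe(); print(s["time"],s["contact_force"].round(1),s["tool_pos"])
    w=cam("wrist"); i=robot.read_camera("wrist"); cv2.imwrite(f"pics/w{s['time']:.1f}.png",i); show(i,w,sys.argv[1],float(sys.argv[2]))
E
python3 band.py blue .044; python3 - <<'E'
from band import *
z=np.load("w5.npz"); show(cv2.imread("pics/w5.png"),(*cam("wrist")[:2],z["R"],z["t"]),"blue",.044)
E
```

```text
9.5 [-12.9  -0.9  14.5] [ 0.54107462 -0.24767982  0.10070572]
blue x edges [-107.0, -98.0, -81.0, -15.0] y 1/99% [-31.   28.4] n 11805
   y in -125 -85 [-29.4  28.3]
   y in -85 -50 [-30.4  28.4]
   y in -50 -10 [-30.9  27.7]
blue x edges [-106.0, -97.0, -80.0, -67.0, -66.0, -65.0, -64.0, -63.0, -62.0, -56.0, -55.0, -54.0, -53.0, -52.0, -51.0, -50.0, -49.0, -41.0, -40.0, -39.0, -38.0, -37.0, -36.0, -35.0, -34.0, -33.0, -32.0, -31.0, -30.0, -27.0] y 1/99% [-33.1  27.2] n 5716
   y in -125 -85 [-31.7  27.5]
   y in -85 -50 [-32.6  26.6]
   y in -50 -10 [-33.4  27. ]
```

```bash
python3 - <<'E'
from band import *
z=np.load("w1.npz"); w=(*cam("wrist")[:2],z["R"],z["t"]); img=cv2.imread("pics/w1.png")
for n,c,yaw in(("red",(.4283,-.202),-3.5),("blue",(.4041,-.3762),22),("yellow",(.548,-.4437),-20)):
    p,m=band(img,w,n,.044,True); d=p[:,:2]-np.array(c)*1e3; a=np.radians(yaw); q=d@np.array([[np.cos(a),-np.sin(a)],[np.sin(a),np.cos(a)]])
    q=q[(abs(q[:,0])<70)&(abs(q[:,1])<26)]
    hx,_=np.histogram(q[:,0],np.arange(-70,71,1)); k=hx>.35*np.percentile(hx,90); e=np.nonzero(np.diff(k.astype(int)))[0]; print(n,(np.arange(-70,70)[e]+1).tolist(), np.percentile(q[:,1],[1,99]))
    # yaw from minAreaRect of big region
    g=d[(np.hypot(*d.T)<75)].astype(np.float32); r=cv2.minAreaRect(g); print(r)
E
```

```text
red [-44, -35, -18, -5, -3, -2, -1, 0, 2, 3, 4, 5, 7, 8, 9, 10, 12, 13, 14, 16, 17, 18, 20, 21, 22, 24, 25, 26, 28, 29, 30, 31, 33, 34, 35, 47] [-25.72509471  25.48644557]
((1.5614738464355469, -0.5226020812988281), (63.89268493652344, 90.67814636230469), 85.45208740234375)
blue [-46, -38, -20, -8, -7, -6, -1, 1, 3, 5, 8, 9, 10, 11, 13, 15, 16, 17, 19, 20, 21, 23, 25, 26, 27, 29, 31, 44] [-25.61838912  25.6033578 ]
((-1.4057693481445312, 0.5751113891601562), (90.13217163085938, 60.11533737182617), 21.679773330688477)
yellow [-46, -37, -20, -6, -5, -4, -2, -1, 0, 2, 3, 4, 6, 8, 9, 10, 12, 13, 14, 16, 18, 19, 20, 22, 23, 25, 26, 28, 29, 46] [-25.66434025  25.61518711]
((2.6236209869384766, 6.521339416503906), (70.23453521728516, 90.96190643310547), 66.75471496582031)
```

```bash
python3 - <<'E'
from go import *
z=np.load("w2.npz"); K,d,_,_=cam("wrist"); w=(K,d,z["R"],z["t"])
o,r=rays(w,[[206.8,78.8],[350.8,79.8]]); 
s=.070/np.linalg.norm(r[0]-r[1]); P=o+s*r; print(P.round(4)); print("est",[(T["t"]+T["R"]@[0,y,.115]).round(4) for y in(.035,-.035)])
# residual: floor slots etc not used
E
```

```text
[[ 0.6883 -0.2249  0.139 ]
 [ 0.6834 -0.2947  0.1391]]
est [array([ 0.6891, -0.2245,  0.1458]), array([ 0.6847, -0.2943,  0.1454])]
```

{"fn": "step_arm", "kwargs": {
  "steps": [0.3,-3,0,-1,0,0.3,-6,0,-2,0,0.3,-9,0,-3,0,0.3,-12,0,-4,0,0.3,-12,0,-4,0,0.3,-8,0,-3,0,0.3,-5,0,-2,0,0.3,-3,0,-1.5,0,0.3,-2,0,-1,0,0.3,-2,0,-1,0]
}}

```text
time: 10.55
tool_pos: [0.5413, -0.2479, 0.1014]
ee_rot: [0.999, -0.036, -0.002, -0.0]
contact_force: [-5.8, -0.2, 5.7]
grip_width: 0.302
gripper_force: 4.0
```

```bash
python3 - <<'E'
from tr import *
q=onplane(w,W((601,163),(545,275)),.044); v=q[0]-q[1]; a=np.arctan2(v[1],v[0]); c=q.mean(0)[:2]+.030*np.array([-np.sin(a),np.cos(a)]); print(np.degrees(a),c)
q=onplane(w,W((287,270),(286,372)),.044);q2=onplane(w,W((347,272),(340,374)),.044); print(q,q2)
E
python3 go.py .549 -.440 .2 -21 .549 -.440 .018 -21
```

```text
-21.514155895535232 [ 0.55095188 -0.44032272]
[[ 0.48815262 -0.17643641  0.044     ]
 [ 0.37053817 -0.1660481   0.044     ]] [[ 0.48611709 -0.23896982  0.044     ]
 [ 0.36834474 -0.22669074  0.044     ]]
(array([ 21.1, 191.1, -98.7]), np.float64(16.9))
(array([ 21.8, 191.1,  83.3]), np.float64(16.9))
```

{"fn": "step_arm", "kwargs": {
  "steps": [0.3,-10,0,-10,0,0.3,-10,0,-50,0,0.5,0,0,-90,0,1,21,191,-90,17,1,21,191,-90,17,1,21,191,-90,17,1,21,191,-90,17,1,21,191,-90,17,1,21,191,-60,17,1,21,191,-20,17]
}}

```text
time: 11.55
tool_pos: [0.5513, -0.4413, 0.1234]
ee_rot: [0.983, -0.184, 0.003, 0.002]
contact_force: [0.5, -0.3, -1.0]
grip_width: 0.999
gripper_force: 0.0
```

```bash
python3 - <<'E'
from band import *
s,p,R=tool(); print(s["time"],p); w=cam("wrist"); i=robot.read_camera("wrist"); cv2.imwrite("pics/w11.png",i)
q,m=band(i,w,"yellow",.044,True); d=(q/1e3-p)@R*1e3; d=d[(abs(d[:,0])<75)&(abs(d[:,1])<40)]
r=cv2.minAreaRect(d[:,:2].astype(np.float32)); print(r); print(np.percentile(d[:,:2],[0.5,99.5],axis=0).round(1))
a=d[d[:,0]>-25]; 
for x0 in(-15,10,35): b=d[abs(d[:,0]-x0)<4]; print(x0,np.percentile(b[:,1],[1,99]).round(1))
E
python3 go.py .549 -.441 .018 -21
```

```text
11.55 [ 0.55131795 -0.4413398   0.12338344]
((-2.378345489501953, 1.618692398071289), (90.24655151367188, 59.363121032714844), 1.94229257106781)
[[-47.5 -28.5]
 [ 42.5  31.7]]
-15 [-28.4  30.6]
10 [-27.6  31.5]
35 [-26.6  32.1]
(array([ 4.5,  4. , 95.6]), np.float64(-0.2))
```

{"fn": "step_arm", "kwargs": {
  "steps": [1,-1,1,40,2,1,-1,1,75,2,1,-1,1,95,2,1,-1,1,104,2,1,-1,1,104,2,0.2,-1,1,104,2,0.2,-1,1,104,2,0.2,-1,1,104,2,0.2,-1,1,104,2,0.2,-1,1,104,2],
  "force": 30
}}

```text
time: 12.6
tool_pos: [0.5497, -0.4416, 0.0194]
ee_rot: [0.98, -0.201, 0.002, 0.001]
contact_force: [0.3, 0.2, 6.7]
grip_width: 0.691
gripper_force: 34.3
```

```bash
python3 - <<'E'
from go import *
s,p,R=tool(); print(s["time"],p,s["grip_width"],s["gripper_force"])
c=T["t"]+T["R"]@[-.067,0.001,.066]; print(c)
for dz in (.075,): print(rel(c+[0,0,dz-.004],-4.2))
E
```

```text
12.6 [ 0.54973226 -0.44157671  0.01939986] 0.6912122576219023 34.29980993270874
[ 0.60845745 -0.25333421  0.11900054]
(array([ -19.5, -195.9, -170.9]), np.float64(-19.0))
```

{"fn": "step_arm", "kwargs": {
  "steps": [0.2,0,0,-40,0,0.2,0,0,-90,0,0.2,0,-10,-140,0,0.2,-10,-60,-171,-9,0.2,-20,-110,-171,-19,0.2,-20,-160,-171,-19,0.2,-20,-196,-171,-19,0.2,-20,-196,-171,-19,0.2,-20,-196,-171,-19,0.2,-20,-196,-171,-19],
  "force": 20
}}

```text
time: 13.6
tool_pos: [0.6069, -0.2533, 0.1878]
ee_rot: [0.999, -0.037, -0.0, 0.0]
contact_force: [0.2, -0.4, -2.0]
grip_width: 0.693
gripper_force: 33.4
```

```bash
python3 - <<'E'
from band import *
s,p,R=tool(); print(s["time"],p,s["contact_force"],np.degrees(np.arctan2(R[1,0],R[0,0])))
c=T["t"]+T["R"]@[-.067,0.001,.066]
print(rel(c+[0,0,-.004],-4.2))
w=cam("wrist"); i=robot.read_camera("wrist"); cv2.imwrite("pics/w13.png",i)
q,m=band(i,w,"yellow",p[2]+.026,True); d=(q/1e3-p)@R*1e3; d=d[(abs(d[:,0])<75)&(abs(d[:,1])<40)]; print(np.percentile(d[:,:2],[0.5,99.5],axis=0).round(1))
for x0 in(-5,15,35): b=d[abs(d[:,0]-x0)<4]; print(x0,np.percentile(b[:,1],[1,99]).round(1))
E
```

```text
13.6 [ 0.60690273 -0.25327961  0.18781858] [ 0.22900045 -0.4211126  -1.99702513] -4.196159735984997
(array([ 1.6, -0.1, 72.8]), np.float64(0.0))
[[-45.5 -27.9]
 [ 44.2  31.2]]
-5 [-27.6  30.7]
15 [-27.9  31.2]
35 [-27.7  30.8]
```

{"fn": "step_arm", "kwargs": {
  "steps": [0.2,-5,-1,30,0,0.2,-5,-1,48,0,0.2,-5,-1,51,0,0.2,-4,-1,54,0,0.2,-3,-1,57,0,0.2,-1,-1,60,0,0.2,0,-1,63,0,0.2,1,-1,65,0,0.2,2,-1,67,0,0.2,2,-1,68,0],
  "force": 20
}}

```text
time: 14.65
tool_pos: [0.6121, -0.2529, 0.1214]
ee_rot: [0.999, -0.036, 0.003, 0.002]
contact_force: [4.8, -2.7, 5.6]
grip_width: 0.688
gripper_force: 34.5
```

```bash
python3 - <<'E'
from band import *
s,p,R=tool(); print(s["time"],p,s["contact_force"],s["ft_torque"],s["grip_width"])
w=cam("wrist"); i=robot.read_camera("wrist"); cv2.imwrite("pics/w14.png",i); show(i,w,"yellow",.088)
c=T["t"]+T["R"]@[-.061,0.001,.066];print(c,rel(c,-4.2))
E
```

```text
14.65 [ 0.61212858 -0.25291743  0.12136979] [ 4.80503064 -2.73373688  5.62203989] [-0.26965527 -0.44936976 -0.0171597 ] 0.6884504461745898
yellow x edges [-114.0, -111.0, -95.0, -28.0] y 1/99% [-30.8  30.8] n 11249
   y in -125 -85 [-29.3  30.1]
   y in -85 -50 [-30.1  30.6]
   y in -50 -10 [-30.8  30.6]
[ 0.61416934 -0.25368242  0.11719691] (array([2.2, 0.7, 4. ]), np.float64(0.0))
```

{"fn": "step_arm", "kwargs": {
  "steps": [0.2,1,0,2,0,0.2,1,0,4,0,0.2,1,0,4,0,0.8,1,0,4,0,1,1,0,4,0,1,1,0,4,0,1,1,0,4,0,1,1,0,-10,0,1,1,0,-40,0,1,0,0,-80,0]
}}

```text
time: 15.7
tool_pos: [0.6081, -0.2508, 0.1996]
ee_rot: [0.999, -0.036, -0.002, -0.001]
contact_force: [0.8, 0.2, 0.6]
grip_width: 1.002
gripper_force: 0.0
```

```bash
python3 band.py yellow .088; python3 - <<'E'
from band import *
s,p,R=tool()
i=robot.read_camera("wrist"); show(i,cam("wrist"),"blue",.044)
n=T["t"]+T["R"]@[-.120,0,.066]; print("near face ctr",n, rel(n,-4.2))
E
```

```text
15.7 [0.8 0.2 0.6] [ 0.60810902 -0.25084608  0.19960198]
yellow x edges [-116.0, -107.0, -90.0, -76.0, -75.0, -71.0, -70.0, -68.0, -67.0, -65.0, -64.0, -62.0, -61.0, -57.0, -56.0, -54.0, -53.0, -51.0, -50.0, -48.0, -47.0, -40.0, -39.0, -25.0] y 1/99% [-29.8  29.8] n 5496
   y in -125 -85 [-28.6  29.7]
   y in -85 -50 [-29.6  29.8]
   y in -50 -10 [-29.5  29. ]Traceback (most recent call last):
  File "<stdin>", line 3, in <module>
  File "band.py", line 10, in show
    p,m=band(img,w,col,zt); p=p[(abs(p[:,1])<50)&(p[:,0]>-160)&(p[:,0]<20)]
        ~~~~^^^^^^^^^^^^^^
  File "band.py", line 6, in band
    o,r=rays(w,np.c_[u,v])
        ~~~~^^^^^^^^^^^^^^
  File "h.py", line 10, in rays
    K,d,R,t=c; u=cv2.undistortPoints(np.array(px,float).reshape(-1,1,2),K,d)[:,0]
                 ~~~~~~~~~~~~~~~~~~~^^^^^^^^^^^^^^^^^^^^^^^^^^^^^^^^^^^^^^^^
cv2.error: OpenCV(4.12.0) /io/opencv/modules/calib3d/src/undistort.dispatch.cpp:347: error: (-215:Assertion failed) CV_IS_MAT(_src) && CV_IS_MAT(_dst) && (_src->rows == 1 || _src->cols == 1) && (_dst->rows == 1 || _dst->cols == 1) && _src->cols + _src->rows - 1 == _dst->rows + _dst->cols - 1 && (CV_MAT_TYPE(_src->type) == CV_32FC2 || CV_MAT_TYPE(_src->type) == CV_64FC2) && (CV_MAT_TYPE(_dst->type) == CV_32FC2 || CV_MAT_TYPE(_dst->type) == CV_64FC2) in function 'cvUndistortPointsInternal'
```

{"fn": "step_arm", "kwargs": {
  "steps": [1,-40,1,0,0,0.5,-83,3,0,0,0.3,-83,3,0,0,0.3,-83,3,0,0,0.3,-83,3,25,0,0.3,-83,3,51,0,0.3,-83,3,51,0,0.3,-78,3,51,0,0.3,-73,3,52,0,0.3,-69,3,53,0]
}}

```text
time: 16.8
tool_pos: [0.5423, -0.2504, 0.1484]
ee_rot: [0.999, -0.036, 0.002, 0.001]
contact_force: [-0.4, -1.1, -0.4]
grip_width: 0.297
gripper_force: 0.0
```

{"fn": "step_arm", "kwargs": {
  "steps": [0.3,2,0,0.5,0,0.3,4,0,1,0,0.3,6,0,2,0,0.3,8,0,2.5,0,0.3,9,0,3,0,0.3,10,0,3,0,0.3,11,0,3.5,0,0.3,12,0,3.5,0,0.3,13,0,4,0,0.3,13,0,4,0]
}}

```text
time: 17.8
tool_pos: [0.5535, -0.2507, 0.1432]
ee_rot: [0.999, -0.036, 0.0, 0.0]
contact_force: [-2.2, 0.7, 4.0]
grip_width: 0.302
gripper_force: 2.1
```

```bash
python3 band.py yellow .088
```

```text
17.8 [-2.2  0.7  4. ] [ 0.55353555 -0.25066055  0.14316666]
yellow x edges [-107.0, -98.0, -81.0, -16.0] y 1/99% [-30.   29.5] n 11805
   y in -125 -85 [-28.5  29.4]
   y in -85 -50 [-29.5  29.2]
   y in -50 -10 [-29.9  28.9]
```

{"fn": "step_arm", "kwargs": {
  "steps": [0.3,1,0,0,0,0.3,2,0,0.5,0,0.3,3,0,0.5,0,0.3,3,0,0.5,0,0.3,3,0,0.5,0,0.3,3,0,0.5,0,0.3,3,0,0.5,0,0.3,3,0,0.5,0,0.3,3,0,0.5,0,0.3,3,0,0.5,0]
}}

```text
time: 18.85
tool_pos: [0.5543, -0.2506, 0.1429]
ee_rot: [0.999, -0.036, -0.002, -0.0]
contact_force: [-7.0, -0.5, 10.3]
grip_width: 0.3
gripper_force: 5.5
```

```bash
python3 band.py yellow .088
```

```text
18.85 [-7.  -0.5 10.3] [ 0.55425488 -0.25057724  0.14288604]
yellow x edges [-107.0, -98.0, -81.0, -15.0] y 1/99% [-29.8  29.6] n 11730
   y in -125 -85 [-28.8  29.5]
   y in -85 -50 [-29.3  29.2]
   y in -50 -10 [-29.7  28.9]
```

{"fn": "step_arm", "kwargs": {
  "steps": [0.3,0.5,0,-0.5,0,0.3,1,0,-1,0,0.3,1.5,0,-1.5,0,0.3,1.5,0,-1.5,0,0.3,1.5,0,-1.5,0,0.3,1.5,0,-1.5,0,0.3,1.5,0,-1.5,0,0.3,1.5,0,-1.5,0,0.3,1.5,0,-1.5,0,0.3,1.5,0,-1.5,0]
}}

```text
time: 19.9
tool_pos: [0.5544, -0.2501, 0.1431]
ee_rot: [0.999, -0.036, -0.004, -0.001]
contact_force: [-7.3, -0.9, 4.4]
grip_width: 0.301
gripper_force: 4.3
```

```bash
python3 go.py .4285 -.202 .2 -4 .4285 -.202 .122 -4
```

```text
(array([-129.4,  -39. ,  -55.8]), np.float64(-0.1))
(array([-128.8,  -38.9,   22.2]), np.float64(-0.1))
```

{"fn": "step_arm", "kwargs": {
  "steps": [0.3,-10,0,-5,0,0.3,-20,0,-30,0,0.5,-30,0,-56,0,1,-75,-15,-56,0,1,-120,-39,-56,0,1,-129,-39,-56,0,1,-129,-39,-20,0,1,-129,-39,22,0,1,-129,-39,22,0,1,-129,-39,22,0]
}}

```text
time: 20.9
tool_pos: [0.4319, -0.2025, 0.1218]
ee_rot: [0.999, -0.036, -0.001, -0.001]
contact_force: [-0.3, -0.8, 0.9]
grip_width: 0.996
gripper_force: 0.0
```

```bash
python3 - <<'E'
from band import *
s,p,R=tool(); print(s["time"],p); w=cam("wrist"); i=robot.read_camera("wrist"); cv2.imwrite("pics/w21.png",i)
q,m=band(i,w,"red",.044,True); d=(q/1e3-p)@R*1e3; d=d[(abs(d[:,0])<75)&(abs(d[:,1])<40)]
r=cv2.minAreaRect(d[:,:2].astype(np.float32)); print(r); print(np.percentile(d[:,:2],[0.5,99.5],axis=0).round(1))
for x0 in(-10,10,35): b=d[abs(d[:,0]-x0)<4]; print(x0,np.percentile(b[:,1],[1,99]).round(1))
E
```

```text
20.9 [ 0.43193426 -0.20247906  0.12181432]
((-1.873565673828125, -2.1091747283935547), (91.0762939453125, 60.06986999511719), 0.24774886667728424)
[[-47.3 -31.9]
 [ 43.   27.8]]
-10 [-31.5  27.7]
10 [-31.6  27.9]
35 [-31.3  27.7]
```

{"fn": "step_arm", "kwargs": {
  "steps": [1,-2,-3,40,0,1,-2,-3,75,0,1,-2,-3,95,0,1,-2,-3,104,0,1,-2,-3,104,0,0.2,-2,-3,104,0,0.2,-2,-3,104,0,0.2,-2,-3,104,0,0.2,-2,-3,104,0,0.2,-2,-3,104,0],
  "force": 30
}}

```text
time: 21.95
tool_pos: [0.4311, -0.2, 0.0197]
ee_rot: [0.999, -0.036, 0.001, 0.001]
contact_force: [0.4, 0.8, 6.6]
grip_width: 0.691
gripper_force: 31.9
```

```bash
python3 - <<'E'
from go import *
s,p,R=tool(); print(s["time"],p,s["grip_width"],s["gripper_force"])
c=T["t"]+T["R"]@[-.071,0.001,.110]; print(c)
for dz in (.075,): print(rel(c+[0,0,dz-.004],-4.2))
E
```

```text
21.95 [ 0.43114591 -0.20001983  0.01966861] 0.6910346455358888 31.90469205379486
[ 0.61783545 -0.25416928  0.16216715]
(array([ 190.7,   40.8, -212.9]), np.float64(0.0))
```

{"fn": "step_arm", "kwargs": {
  "steps": [0.2,0,0,-45,0,0.2,0,0,-90,0,0.2,0,0,-140,0,0.2,10,0,-185,0,0.2,45,5,-213,0,0.2,90,20,-213,0,0.2,135,30,-213,0,0.2,175,41,-213,0,0.2,191,41,-213,0,0.2,191,41,-213,0],
  "force": 20
}}

```text
time: 22.95
tool_pos: [0.6194, -0.2544, 0.2308]
ee_rot: [0.999, -0.036, 0.001, 0.0]
contact_force: [0.2, 0.1, -1.7]
grip_width: 0.692
gripper_force: 31.0
```

```bash
python3 - <<'E'
from band import *
s,p,R=tool(); print(s["time"],p,s["contact_force"],np.degrees(np.arctan2(R[1,0],R[0,0])))
c=T["t"]+T["R"]@[-.071,0.001,.110]
print(rel(c+[0,0,-.004],-4.2))
w=cam("wrist"); i=robot.read_camera("wrist")
q,m=band(i,w,"red",p[2]+.026,True); d=(q/1e3-p)@R*1e3; d=d[(abs(d[:,0])<75)&(abs(d[:,1])<40)]; print(np.percentile(d[:,:2],[0.5,99.5],axis=0).round(1))
E
```

```text
22.95 [ 0.61944226 -0.2543725   0.2307871 ] [ 0.19632588  0.09304334 -1.68621622] -4.113646598647093
(array([-1.7, -0.1, 72.6]), np.float64(0.1))
[[-44.8 -27.8]
 [ 44.6  31.1]]
```

{"fn": "step_arm", "kwargs": {
  "steps": [0.2,-5,-1,30,0,0.2,-5,-1,48,0,0.2,-5,-1,51,0,0.2,-4,-1,54,0,0.2,-3,-1,57,0,0.2,-1,-1,60,0,0.2,0,-1,63,0,0.2,1,-1,65,0,0.2,2,-1,67,0,0.2,2,-1,68,0],
  "force": 20
}}

```text
time: 24.0
tool_pos: [0.6226, -0.254, 0.1645]
ee_rot: [0.999, -0.036, 0.003, 0.001]
contact_force: [5.1, 1.2, 5.4]
grip_width: 0.688
gripper_force: 32.3
```

{"fn": "step_arm", "kwargs": {
  "steps": [0.2,1,0,2,0,0.2,1,0,4,0,0.2,1,0,4,0,0.8,1,0,4,0,1,1,0,4,0,1,1,0,4,0,1,1,0,4,0,1,1,0,-10,0,1,1,0,-40,0,1,0,0,-80,0]
}}

```text
time: 25.0
tool_pos: [0.6186, -0.2528, 0.2425]
ee_rot: [0.999, -0.036, -0.002, -0.001]
contact_force: [-0.0, -0.2, 0.5]
grip_width: 0.999
gripper_force: 0.0
```

```bash
python3 band.py red .132
```

```text
25.0 [-0.  -0.2  0.5] [ 0.61857993 -0.25282181  0.24253298]
red x edges [-118.0, -109.0, -92.0, -76.0, -75.0, -73.0, -72.0, -70.0, -69.0, -62.0, -61.0, -59.0, -58.0, -56.0, -55.0, -53.0, -52.0, -48.0, -47.0, -45.0, -44.0, -42.0, -41.0, -26.0] y 1/99% [-30.2  29.6] n 5501
   y in -125 -85 [-29.   29.1]
   y in -85 -50 [-30.   29.6]
   y in -50 -10 [-29.9  28.6]
```

{"fn": "step_arm", "kwargs": {
  "steps": [1,-40,1,0,0,0.5,-82,3,0,0,0.3,-82,3,0,0,0.3,-82,3,0,0,0.3,-82,3,25,0,0.3,-82,3,52,0,0.3,-82,3,52,0,0.3,-76,3,52,0,0.3,-71,3,53,0,0.3,-67,3,54,0]
}}

```text
time: 26.05
tool_pos: [0.5548, -0.2523, 0.1906]
ee_rot: [0.999, -0.036, 0.002, 0.001]
contact_force: [-0.2, -0.6, 1.1]
grip_width: 0.298
gripper_force: 0.0
```

{"fn": "step_arm", "kwargs": {
  "steps": [0.3,2,0,0.5,0,0.3,4,0,1,0,0.3,6,0,1.5,0,0.3,8,0,2,0,0.3,9,0,2.5,0,0.3,10,0,2.5,0,0.3,11,0,2.5,0,0.3,12,0,3,0,0.3,13,0,3,0,0.3,13,0,3,0]
}}

```text
time: 27.05
tool_pos: [0.5658, -0.2524, 0.1858]
ee_rot: [0.999, -0.036, 0.0, -0.0]
contact_force: [0.0, -0.3, -0.3]
grip_width: 0.3
gripper_force: 0.2
```

```bash
python3 band.py red .132
```

```text
27.05 [ 0.  -0.3 -0.3] [ 0.56583446 -0.25238749  0.18575495]
red x edges [-108.0, -99.0, -82.0, -17.0] y 1/99% [-29.8  29.8] n 11623
   y in -125 -85 [-28.2  29.3]
   y in -85 -50 [-29.2  29.4]
   y in -50 -10 [-29.7  29.2]
```

{"fn": "step_arm", "kwargs": {
  "steps": [0.3,1,0,0,0,0.3,2,0,0,0,0.3,3,0,0,0,0.3,3.5,0,0,0,0.3,4,0,-0.5,0,0.3,4,0,-0.5,0,0.3,4,0,-0.5,0,0.3,4,0,-0.5,0,0.3,4,0,-0.5,0,0.3,4,0,-0.5,0]
}}

```text
time: 28.1
tool_pos: [0.5687, -0.2523, 0.1863]
ee_rot: [0.999, -0.036, -0.001, -0.0]
contact_force: [-5.0, 2.1, 1.1]
grip_width: 0.301
gripper_force: 2.4
```

```bash
python3 band.py red .132
```

```text
28.1 [-5.   2.1  1.1] [ 0.56868123 -0.25233083  0.18630379]
red x edges [-106.0, -97.0, -80.0, -15.0] y 1/99% [-29.7  29.8] n 11438
   y in -125 -85 [-28.2  29.8]
   y in -85 -50 [-29.2  29.5]
   y in -50 -10 [-29.7  29.2]
```

{"fn": "step_arm", "kwargs": {
  "steps": [0.3,0.5,0,0,0,0.3,1,0,0,0,0.3,1,0,0,0,0.3,1,0,0,0,0.3,1,0,0,0,0.3,1,0,0,0,0.3,1,0,0,0,0.3,1,0,0,0,0.3,1,0,0,0,0.3,1,0,0,0]
}}

```text
time: 29.15
tool_pos: [0.5687, -0.2523, 0.1862]
ee_rot: [0.999, -0.036, -0.002, -0.001]
contact_force: [-7.4, 1.5, 2.4]
grip_width: 0.298
gripper_force: 3.4
```

{"fn": "step_arm", "kwargs": {
  "steps": [0.3,-3,0,0,0,0.3,-10,0,-2,0,0.3,-30,0,-10,0,0.3,-50,0,-40,0,0.3,-80,0,-80,0,0.3,-100,0,-110,0,0.3,-100,0,-110,0,0.3,-100,0,-110,0,0.3,-100,0,-110,0,0.3,-100,0,-110,0]
}}

```text
time: 30.15
tool_pos: [0.4711, -0.2452, 0.295]
ee_rot: [0.999, -0.036, -0.001, -0.001]
contact_force: [-0.3, 0.5, 0.1]
grip_width: 0.301
gripper_force: 0.0
```

```bash
python3 band.py red .132; python3 - <<'E'
from h import *
a=robot.read_camera("side"); c=robot.read_camera("scene")
cv2.imwrite("pics/v9.png",np.hstack([cv2.resize(a[140:280,250:400],(400,373)),cv2.resize(c[110:250,200:350],(400,373))]))
E
```

```text
30.15 [-0.3  0.5  0.1] [ 0.4711145  -0.24522786  0.29504783]
red x edges [-106.0, -96.0, -80.0, -65.0] y 1/99% [-29.1  30.1] n 2221
   y in -125 -85 [-28.7  29.5]
   y in -85 -50 [-28.4  29.3]
```

View pics/v9.png

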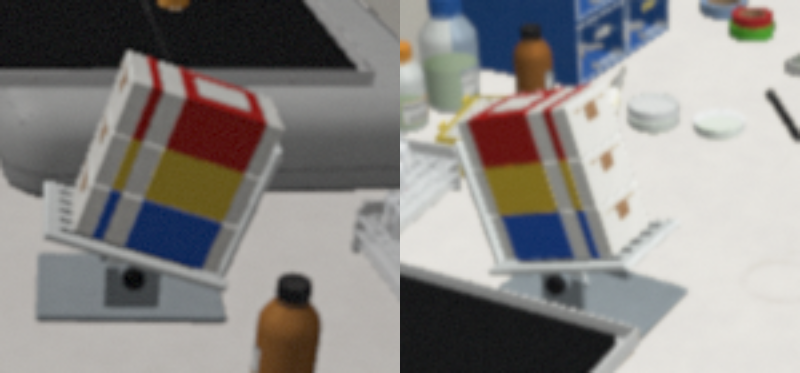

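The last picture shows the three cartons stacked blue, yellow, red. They are square to each other and against the backstop at (225–275, 150–270) in the side half. The bottle stands where it was, so I am handing the job in.

```bash
python3 -c "
from bench import robot; print(robot.finish_job())"
```

```text
the job is handed in; nothing more can be done
None
```

The cartons are stacked blue, yellow, red against the backstop, each pressed in turn: yellow and red at about 7–10 N, blue harder at first (about 13–16 N), then again at about 6 N. The job was handed in at about 30 s, the bottle looked unmoved in the last picture (the timer was not rechecked), and no verdict was returned.

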